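# Hang the forming hoop on the keeper hook

### The arm

A 7-joint arm with a two-finger parallel gripper is mounted at the origin on the work surface. World frame = base frame: x ahead of the robot, y to its left, z up, the work surface at z = 0. Lengths are in m, angles in rad, forces in N, time in s.
With the tool pointing down it reaches from about 0.4 to 0.85 m from the base axis. Payload 4.5 kg.
Tool frame: the origin (TCP) lies on the centre line of the jaws, within the pads' length; the fingertips stand ahead of it and the grasp point (between the pads) lies 5 mm behind it (nose_length is the z of the fingertips in the tool frame, in m); z points along the fingers, y is the direction in which the jaws open and shut (so a half turn about z gives the same grasp; the last joint's range is limited). The gripper opens to 88 mm and grips with 3 to 60 N. Pads are 18 mm wide; open, the fingers measure 123 mm over their backs; the gripper's body (75 mm by 187 mm) begins 45 mm behind the grasp point.
Start: joints at [1.339, 0.689, -0.195, 1.565, 0.157, 0.902, -0.215], TCP at [0.164, -0.603, 0.253] pointing down, gripper open.
Joint ranges: [-3.01, 3.01], [-0.46, 2.08], [-1.47, 1.51], [0.13, 2.56], [-1, 4.14], [0.04, 2.09], [-2.66, 2.66]. Speed limits (rad/s): [2.57, 2.57, 3.14, 3.14, 3.14, 3.14, 3.14].

### API

Orientations are given as a 3x3 rotation matrix whose columns are the frame's x, y, z axes.
In Python, from workcell import state, camera, job_done, nose_length gives the robot as it stands.
- The arm moves only by the shell command python3 -m crank 'ROWS' [OPENING] [FORCE]. ROWS is JSON, a list of rows, each a list of 6 numbers: the shift along the tool's x, y, z in mm, then the turn, a rotation vector about the tool's x, y, z in rad. A call has 1 to 20 rows; each row is the pose to reach, as a shift and turn from the pose commanded when the call began, along the tool's axes at that moment; what a row does not reach only later rows make up. A row lasts 1/12 s, in which the tool goes at most 41.7 mm and 7.16 degrees, less where a joint would pass 70% of its speed; a pose out of reach is approached as far as the arm can. A call with a gripper value outside its range is refused whole. OPENING is the finger opening in mm, from 0 to 88.1, set as the call begins (- or left out, the last holds). The fingers move at their own pace and stop on an object; FORCE is the grip in N (left out, the last holds). Time passes only in rows, so rows that repeat a pose let the fingers close. It gives the time, the measured TCP pose, the force and the opening at its end, in the units of the state.
- state(): the state, without advancing time (a new reading comes with each control period).
- camera(name): name is "scene" or "top" or "wrist"; returns a dict with "frame" (480x640x3 uint8, red, green, blue), "fx", "fy", "cx", "cy" (pixels), "extrinsics" (4x4, takes a point from camera to world coordinates). Camera axes: x right, y down, z forward; pixel columns grow to the right and rows downward; lengths in m; the calibration is good to about 2 mm. The wrist camera is an equidistant fisheye: a pixel r from the principal point sees the ray r / f radians off the axis. A picture is of the moment at which its call begins. There is no depth.
- job_done(): hands the job in, once; it reports no verdict.
The state is a dict: "t": time; "q": joint angles; "joint_vel": joint speeds; "joint_efforts": joint torques, N m; "position": TCP position; "tool_rot": TCP orientation; "wrist_force": force on the tool from outside, world axes, zero at the start; "moment": the same for the moment, N m; "gripper_width": finger opening in m.
Only numpy, scipy, OpenCV 4.12 (cv2) and the standard library are available. Lean on these libraries where they do the work, as an engineer would, in place of code of your own. Each camera call takes 0.05 s, during which the arm holds its last target. There are 200 camera calls.

### The job

Lift the biggest aluminium hoop out of the rack by its rim and hang it over the J-hook on the stand, then press the rim down past the sprung keeper until it is fully home on the hook and the keeper has snapped shut over it. The hook's exact height is not known, so feel for it, and never push on the hook with more than about 25 N. Leave the other hoops and the pottery where they are, and let go of the hoop so that it hangs still.

Things in the scene. Friction and masses are not known exactly. Their poses are not given: they have to be found in the camera images.
- hoop_center (a point): Middle of the open ring of the biggest of three plain aluminium hoops standing upright in the wooden rack (0.27 to 0.4 kg). Outer diameter 190 mm, inner 162 mm (rim 14 mm deep radially), 20 mm wide along its axis, faces flat. x = the hoop's axis (level), z up at the start. Its upper half stands free; crown about 216 mm above the table.
- hoop: The same big hoop; origin and axes as hoop_center.
- hoop_mid_center (a point): Centre of a smaller hoop standing in the same rack, outer diameter 144 mm, 20 mm wide, axis along x. Leave it there.
- hoop_small_center (a point): Centre of the smallest hoop in the rack, outer diameter 124 mm, 20 mm wide, axis along x. Leave it there.
- rack: Wooden rack fixed to the table: 220 x 130 mm board, two rails along its x, pairs of 96 mm high pegs forming slots at x = -65, 0 and +65 mm, one hoop standing across each. Which hoop is in which slot varies. Origin: underside centre.
- stand: Steel stand fixed to the table; origin under its base, z up; its J-hook opens upward and points to the stand's -x. Square post at x = +40 mm, 260 mm high. Hook of 12 mm round bar at y = 0: shank at x = 0, upturned tip at x = -39 mm, throat between them 27 mm wide. The hook is clamped to the post by a 36 mm wide block and takes 35 N at most.
- throat (a point): Point of the stand in the middle of the throat (stand x = -19.5, y = 0 mm), 196 mm above the table; axes as the stand. THE HOOK'S HEIGHT IS NOT MEASURED: it is clamped so that its saddle top lies 0 to 36 mm above this point. Above the saddle top: keeper's top 29 mm, tip's top 44 mm, shank's and clamp's top 42 mm. Fully home, the hoop's centre is 81 mm below the saddle top, its axis along x.
- keeper (a joint): Angle (rad) of the keeper, a sprung tongue 13 mm long, 16 wide, hinged at the hook's tip and closing the throat. 0 = closed, level (it cannot swing up); it swings down, to 1.45, under the rim. The hoop's weight opens it only partly; 6 to 14 N in all, down on the rim near the hook, push it past in 15 to 30 mm of travel; then the tongue springs back to 0 over the rim.
- bowl: Terracotta bowl, 90 mm across, 45 mm high; origin at its underside. Bystander.
- mug: White mug, 76 mm across, 85 mm high; origin at its underside. Bystander.
- pinchpot: Grey clay cup, 80 mm across, 50 mm high; origin at its underside. Bystander.
- jar: Glass jar, 70 mm across, 100 mm high; origin at its underside. Bystander.
- brush: Brush lying on the table; bystander.
Mind the look-alikes: they are no part of the job. What is shaped like the hoop but green or yellow is not meant.

How it is judged:
By the outcome, as a careful person would: the job done as asked, in the order asked, and still so for the second after the job is handed in, with the robot touching nothing.
It also fails if it takes over 64 s, if anything falls off the work surface, if the arm or the gripper's body presses on something with over 40 N, if the wrist force passes 120 N, or if a joint passes its speed limit or range.

## Working session

There is one attempt and no reset: what is moved stays moved. The work goes in short steps, Python scripts to look and compute and a shell command to move; the robot and the scene stay as the last step left them, time stands still between calls to the robot, and variables do not carry over. Pictures are saved under pics/ and viewed, about 8 in all and at most 12, crops included, and the job is handed in when it is done.

```bash
mkdir -p pics; ls; cat > h.py <<'E'
import numpy as np, cv2, pickle
from workcell import state, camera, nose_length
def snap(n,tag):
    c=camera(n); pickle.dump(c,open(f'pics/{tag}.pkl','wb')); cv2.imwrite(f'pics/{tag}.png',cv2.cvtColor(np.asarray(c['frame']),cv2.COLOR_RGB2BGR)); return c
def load(tag): return pickle.load(open(f'pics/{tag}.pkl','rb'))
def ray(c,u,v,fish=False):
    E=np.array(c['extrinsics']); x=(u-c['cx'])/c['fx']; y=(v-c['cy'])/c['fy']
    if fish:
        r=np.hypot(x,y); s=np.sinc(r/np.pi); d=np.array([x*s,y*s,np.cos(r)])
    else: d=np.array([x,y,1.])
    d=E[:3,:3]@d; return E[:3,3],d/np.linalg.norm(d)
def onz(c,u,v,z,fish=False):
    o,d=ray(c,u,v,fish); return o+d*(z-o[2])/d[2]
def proj(c,P,fish=False):
    E=np.array(c['extrinsics']); p=E[:3,:3].T@(np.array(P)-E[:3,3])
    if fish:
        th=np.arctan2(np.hypot(p[0],p[1]),p[2]); k=th/max(np.hypot(p[0],p[1]),1e-9); return c['cx']+c['fx']*p[0]*k, c['cy']+c['fy']*p[1]*k
    return c['cx']+c['fx']*p[0]/p[2], c['cy']+c['fy']*p[1]/p[2]
E
python3 - <<'E'
from h import *
print(nose_length if not callable(nose_length) else nose_length()); s=state(); print(s)
for n in('scene','top'):
    c=snap(n,n+'0'); print(n,c['fx'],c['cx'],c['cy'],np.round(c['extrinsics'],3).tolist())
E
```

```text
pics
0.014
{'t': 0.0, 'q': array([ 1.33878724,  0.68997487, -0.19450468,  1.56634912,  0.15731866,
        0.90253745, -0.21510654]), 'joint_vel': array([-1.92883995e-04,  4.46720525e-05, -1.48521893e-03, -1.59008932e-04,
        4.12108410e-05,  7.68158014e-05,  2.71556099e-03]), 'joint_efforts': array([-1.43264624e-04, -5.27556252e+01, -1.26681212e+00, -1.53427380e+01,
       -5.25506702e-02,  6.72349430e-03,  1.72995879e-04]), 'position': array([ 0.16395973, -0.6024664 ,  0.25191413]), 'tool_rot': array([[ 9.64858447e-01,  2.62769397e-01, -6.48439491e-04],
       [ 2.62770147e-01, -9.64856856e-01,  1.75972393e-03],
       [-1.63249691e-04, -1.86827504e-03, -9.99998241e-01]]), 'wrist_force': array([ 0.07567994, -0.02602696,  0.46389848]), 'moment': array([-0.03411965,  0.01871733,  0.00704176]), 'gripper_width': 0.08801364980549875}
scene 518.8298536488455 313.1896068202098 250.67214497064833 [[-0.848, 0.32, -0.423, 0.919], [0.53, 0.534, -0.658, 0.675], [0.015, -0.782, -0.623, 0.819], [0.0, 0.0, 0.0, 1.0]]
top 552.8640474045384 313.92521702698485 235.0918165125179 [[-0.017, -0.997, 0.081, 0.369], [-1.0, 0.019, 0.025, -0.052], [-0.026, -0.081, -0.996, 1.193], [0.0, 0.0, 0.0, 1.0]]
```

View pics/scene0.png

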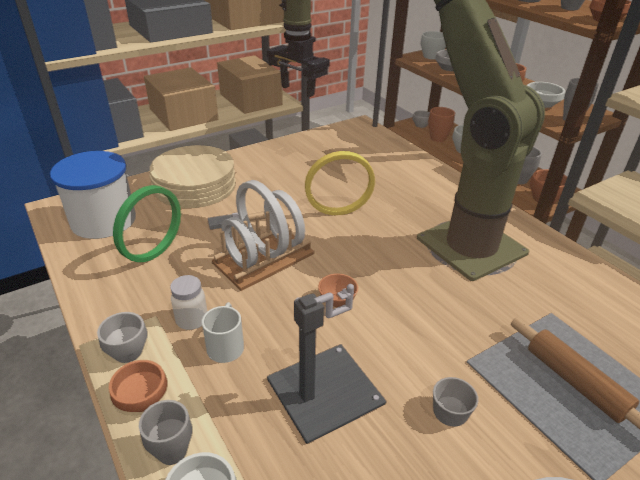

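View pics/top0.png

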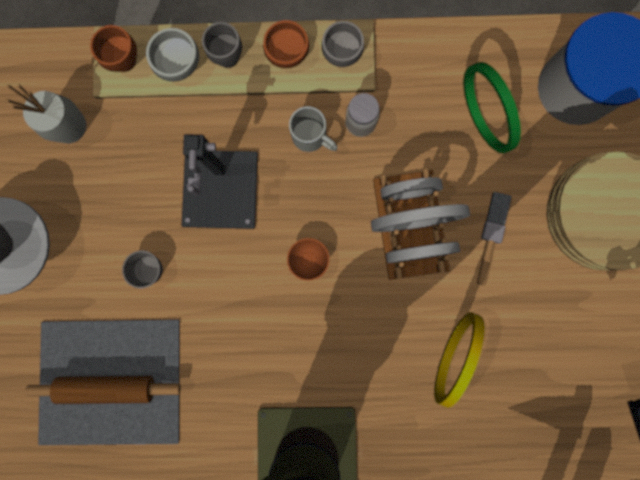

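The scene shows the rack (scene ~265,235; top ~415,225) with the big hoop in the middle slot, and the stand (top ~220,185; scene ~325,380). I'll look closer.

```bash
python3 - <<'E'
from h import *
s=cv2.imread('pics/scene0.png');t=cv2.imread('pics/top0.png')
f=lambda im,x,y,w=133,h=100:cv2.resize(im[y:y+h,x:x+w],(400,300),interpolation=cv2.INTER_CUBIC)
a=np.vstack([np.hstack([f(t,355,170),f(t,165,130)]),np.hstack([f(s,200,175),f(s,265,270,)])])
cv2.imwrite('pics/crop1.png',a)
E
```

```text
(no output)
```

View pics/crop1.png

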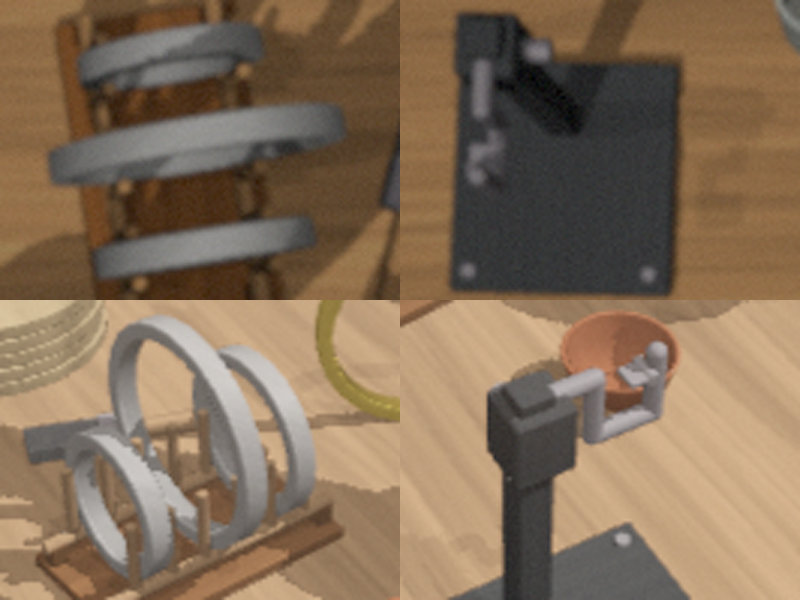

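```bash
python3 - <<'E'
from h import *
t=load('top0');s=load('scene0')
T=lambda u,v,z,ox,oy:np.round(onz(t,ox+u/3.008,oy+v/3,z),4)
a=T(50,166,.121,355,170);b=T(346,122,.121,355,170);print('hoop ends',a,b,np.linalg.norm(a-b),(a+b)/2, np.degrees(np.arctan2(*(a-b)[:2])))
print('crown',T(197,140,.216,355,170))
for p in[(58,62),(280,65),(270,293),(50,290),(67,271),(248,274)]: print('plate',p,T(*p,.01,165,130))
def tri(p,q):
    o1,d1=ray(t,165+p[0]/3.008,130+p[1]/3);o2,d2=ray(s,265+q[0]/3.008,270+q[1]/3)
    A=np.stack([d1,-d2],1);k=np.linalg.lstsq(A,o2-o1,rcond=None)[0];x=o1+k[0]*d1;y=o2+k[1]*d2;return np.round((x+y)/2,4),np.linalg.norm(x-y)
print('tip',tri((80,172),(256,46)));print('elbow',tri((83,112),(195,76)))
print('clamp centre top',tri((85,45),(135,95)))
o=lambda u,v,z:np.round(onz(s,200+u/3.008,175+(v-300)/3,z),4)
print('scene crown at .216',o(160,318,.216))
E
```

```text
hoop ends [ 0.473  -0.1379  0.121 ] [ 0.4978 -0.3289  0.121 ] 0.19260332292045226 [ 0.4854 -0.2334  0.121 ] -7.3980621749790805
crown [ 0.4774 -0.217   0.216 ]
plate (58, 62) [0.6559 0.2578 0.01  ]
plate (280, 65) [0.6499 0.0959 0.01  ]
plate (270, 293) [0.4837 0.1046 0.01  ]
plate (50, 290) [0.4889 0.2633 0.01  ]
plate (67, 271) [0.5025 0.251  0.01  ]
plate (248, 274) [0.4977 0.1203 0.01  ]
tip (array([0.5316, 0.182 , 0.2525]), np.float64(0.0018478933877737508))
elbow (array([0.5686, 0.1809, 0.2473]), np.float64(0.0004925235871933108))
clamp centre top (array([0.6064, 0.1794, 0.2512]), np.float64(0.0015113248436780132))
scene crown at .216 [ 0.492  -0.2447  0.216 ]
```

```bash
cat >> h.py <<'E'
from scipy.spatial.transform import Rotation as Rn
def pose(yaw,th):
    """tool y along (cos yaw, sin yaw); approach tilted th toward +in-plane (gripper on -y side)"""
    a=np.array([np.cos(yaw),np.sin(yaw),0]); e=np.array([-np.sin(yaw),np.cos(yaw),0]); z=np.sin(th)*e-np.cos(th)*np.array([0,0,1.])
    return np.stack([np.cross(a,z),a,z],1)
def delta(p,R):
    s=state(); R0=s['tool_rot']
    print('t',round(s['t'],2),'mm',np.round(R0.T@(np.array(p)-s['position'])*1e3,1),'rot',np.round(Rn.from_matrix(R0.T@R).as_rotvec(),4))
def st():
    s=state(); print('t',round(s['t'],2),'p',np.round(s['position'],4),'F',np.round(s['wrist_force'],2),'M',np.round(s['moment'],3),'w',round(s['gripper_width'],4))
E
python3 - <<'E'
from h import *
delta([.45,-.233,.40],pose(np.radians(7.4),0))
E
```

```text
t 0.1 mm [ 373.  -281.6 -147.6] rot [-1.5000e-03 -1.1000e-03 -1.4341e+00]
```

```bash
python3 -m crank '[[0,0,-30,0,0,0],[0,0,-65,0,0,-0.05],[10,-8,-100,0,0,-0.15],[30,-23,-130,0,0,-0.25],[57,-43,-148,0,0,-0.36],[85,-64,-148,0,0,-0.47],[115,-87,-148,0,0,-0.58],[145,-109,-148,0,0,-0.69],[175,-132,-148,0,0,-0.80],[205,-155,-148,0,0,-0.91],[235,-177,-148,0,0,-1.02],[265,-200,-148,0,0,-1.13],[295,-223,-148,0,0,-1.24],[325,-245,-148,0,0,-1.35],[350,-264,-148,0,0,-1.42],[367,-277,-148,0,0,-1.434],[373,-282,-148,0,0,-1.434],[373,-282,-148,0,0,-1.434]]' 44; python3 - <<'E'
from h import *
st(); print(state()['q'].round(2)); c=snap('wrist','w1'); print(c['fx'],c['cx'],c['cy'],np.round(c['extrinsics'],3).tolist())
E
```

```text
t: 1.6
position: [0.4507, -0.2312, 0.4006]
tool_rot: [[-0.132, 0.991, -0.0], [0.991, 0.132, 0.001], [0.001, 0.0, -1.0]]
wrist_force: [-0.3, -0.6, 0.4]
gripper_width: 0.0442
t 1.6 p [ 0.4507 -0.2312  0.4006] F [-0.28 -0.59  0.41] M [-0.03  -0.082  0.02 ] w 0.0442
[ 0.82  0.42 -0.67  1.67  0.28  1.15  0.21]
371.64829954431775 317.205148197566 237.1242646212614 [[0.991, 0.127, 0.035, 0.441], [0.132, -0.956, -0.262, -0.164], [-0.0, 0.265, -0.964, 0.533], [0.0, 0.0, 0.0, 1.0]]
```

View pics/w1.png

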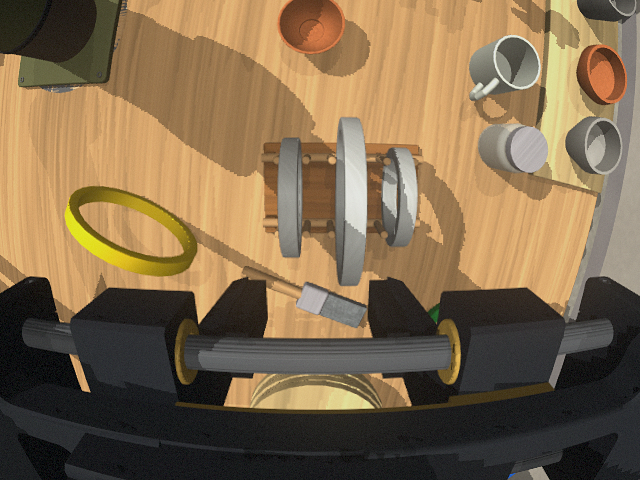

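```bash
python3 - <<'E'
from h import *
c=load('w1')
g=cv2.cvtColor(np.asarray(c['frame']),cv2.COLOR_RGB2HSV)
for v in (125,140,170,190,200,210,230,260,275):
    m=(g[v,325:380,1]<40)&(g[v,325:380,2]>90); i=np.flatnonzero(m)+325
    print(v,i.min() if len(i) else 0,i.max() if len(i) else 0, [onz(c,(i.min() if k==0 else i.max()),v,.216,True).round(4)[:2].tolist() for k in(0,1)] if len(i) else '')
P=lambda u,v,z:onz(c,u,v,z,True).round(4)
a=P(350,117,.121);b=P(349,285.5,.121);print(a,b,np.linalg.norm(a-b),(a+b)/2,np.degrees(np.arctan2(*(b-a)[:2])))
for cx in(.478,.482,.486):
  for d in(-.01,.01): print(cx,d,np.round(proj(c,[cx+d,-.233,.216],True),1))
E
```

```text
125 339 360 [[0.4577, -0.1512], [0.4753, -0.1486]]
140 337 363 [[0.4578, -0.1641], [0.4797, -0.1609]]
170 336 366 [[0.4605, -0.1897], [0.486, -0.186]]
190 336 366 [[0.4629, -0.2069], [0.4887, -0.2032]]
200 336 366 [[0.4641, -0.2155], [0.49, -0.2119]]
210 336 366 [[0.4654, -0.2243], [0.4914, -0.2207]]
230 336 365 [[0.468, -0.242], [0.4935, -0.2386]]
260 343 363 [[0.4783, -0.2688], [0.4964, -0.2665]]
275 342 360 [[0.4796, -0.2833], [0.4961, -0.2812]]
[ 0.4734 -0.1367  0.121 ] [ 0.5017 -0.3313  0.121 ] 0.1966470187925563 [ 0.48755 -0.234    0.121  ] 171.7256798790065
0.478 -0.01 [337.5 220.1]
0.478 0.01 [359.9 223.1]
0.482 -0.01 [342.  220.7]
0.482 0.01 [364.4 223.7]
0.486 -0.01 [346.5 221.3]
0.486 0.01 [368.8 224.3]
```

```bash
python3 - <<'E'
from h import *
y=np.radians(7.8);R=pose(y,np.radians(30));C=np.array([.484,-.2335,.121])
for r in(.163,.083): delta(C-R[:,2]*r,R)
E
```

```text
t 1.65 mm [-86.1  34.8 138.2] rot [ 0.0007  0.5239 -0.0071]
t 1.65 mm [-46.1  34.6 207.5] rot [ 0.0007  0.5239 -0.0071]
```

```bash
python3 -m crank '[[-22,9,30,0,0.1,0],[-43,17,62,0,0.2,0],[-64,26,95,0,0.31,0],[-80,33,120,0,0.42,0],[-86,35,134,0,0.50,0],[-86,35,138,0,0.524,-0.007],[-86,35,138,0,0.524,-0.007],[-81,35,148,0,0.524,-0.007],[-74,35,160,0,0.524,-0.007],[-66,35,173,0,0.524,-0.007],[-58,35,187,0,0.524,-0.007],[-51,35,200,0,0.524,-0.007],[-46,35,207,0,0.524,-0.007],[-46,35,207,0,0.524,-0.007],[-46,35,207,0,0.524,-0.007]]' 44; python3 - <<'E'
from h import *
st(); snap('scene','s2'); snap('wrist','w2')
a=cv2.imread('pics/s2.png')[120:330,160:440]; b=cv2.imread('pics/w2.png')
cv2.imwrite('pics/c2.png',np.hstack([cv2.resize(a,(400,300)),cv2.resize(b,(400,300))]))
E
```

```text
t: 2.9
position: [0.4909, -0.2737, 0.1954]
tool_rot: [[-0.12, 0.991, -0.065], [0.859, 0.137, 0.494], [0.499, 0.003, -0.867]]
wrist_force: [0.2, 0.4, 0.9]
gripper_width: 0.0442
t 2.9 p [ 0.4909 -0.2737  0.1954] F [0.22 0.43 0.86] M [-0.517 -0.11   0.022] w 0.0442
```

View pics/c2.png

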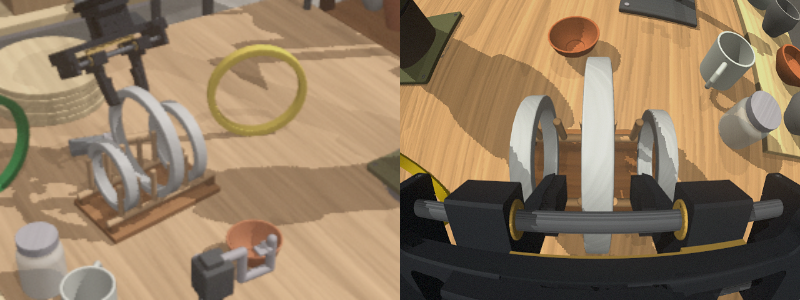

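The fingers (wrist crop ~550–650,200) straddle the big hoop's rim. Closing next.

```bash
python3 -m crank '[[0,0,0,0,0,0],[0,0,0,0,0,0],[0,0,0,0,0,0],[0,0,0,0,0,0],[0,0,0,0,0,0],[0,0,0,0,0,0],[0,0,0,0,0,0],[0,0,0,0,0,0]]' 12 55; python3 - <<'E'
from h import *
st(); s=state(); d=np.array([0,0,.16]); print(s['tool_rot'].T@d*1e3)
E
```

```text
t: 3.67
position: [0.4908, -0.2743, 0.1938]
tool_rot: [[-0.118, 0.991, -0.066], [0.858, 0.135, 0.496], [0.5, 0.002, -0.866]]
wrist_force: [-0.6, -1.4, 2.6]
gripper_width: 0.0195
t 3.67 p [ 0.4908 -0.2743  0.1938] F [-0.59 -1.39  2.63] M [-0.497 -0.077 -0.058] w 0.0195
[  80.01827038    0.32837628 -138.55312546]
```

Width 19.5 mm: rim is held. Lift straight up 160 mm.

```bash
python3 -m crank '[[2,0,-3.5,0,0,0],[5,0,-8.7,0,0,0],[10,0,-17.3,0,0,0],[16,0,-27.7,0,0,0],[23,0,-40,0,0,0],[31,0,-53.7,0,0,0],[39,0,-67.5,0,0,0],[47,0,-81.4,0,0,0],[55,0,-95.3,0,0,0],[63,0,-109,0,0,0],[70,0,-121,0,0,0],[76,0,-131.6,0,0,0],[79,0,-137,0,0,0],[80,0,-138.5,0,0,0],[80,0,-138.5,0,0,0],[80,0,-138.5,0,0,0]]'; python3 - <<'E'
from h import *
st(); c=snap('scene','s3'); w=snap('wrist','w3'); t=snap('top','t3')
a=cv2.imread('pics/s3.png')[60:290,130:430]; b=cv2.imread('pics/w3.png');d=cv2.imread('pics/t3.png')[120:300,350:590]
cv2.imwrite('pics/c3.png',np.vstack([np.hstack([cv2.resize(a,(400,300)),cv2.resize(b,(400,300))]),np.hstack([cv2.resize(d,(400,300))]*2)]))
E
```

```text
t: 5.0
position: [0.49, -0.2741, 0.3532]
tool_rot: [[-0.118, 0.991, -0.067], [0.858, 0.135, 0.496], [0.5, 0.001, -0.866]]
wrist_force: [0.6, 0.6, -3.0]
gripper_width: 0.0192
t 5.0 p [ 0.49   -0.2741  0.3532] F [ 0.56  0.64 -3.  ] M [-0.939 -0.185  0.049] w 0.0192
```

View pics/c3.png

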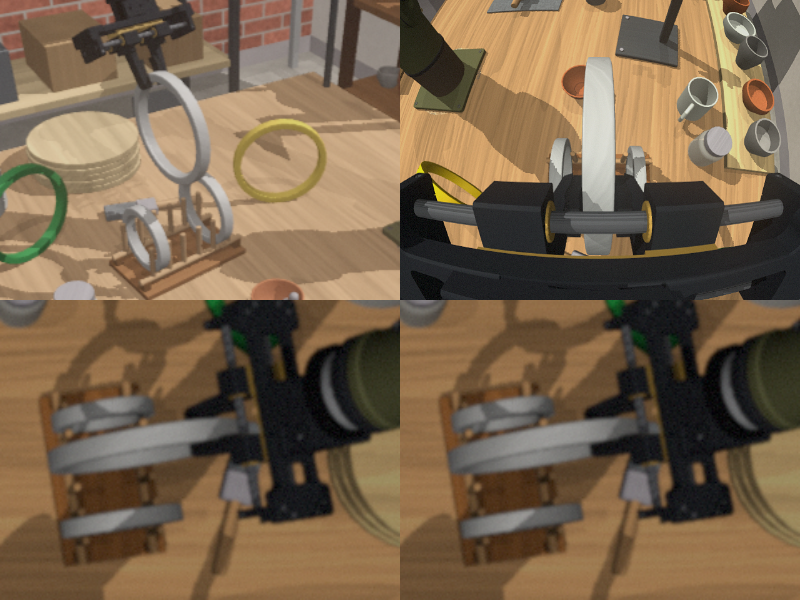

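The big hoop alone is lifted (others remain in the rack). Next: bring it to in front (−x) of the hook with the ring axis aligned, so that the tip can pass through the ring.

```bash
cat >> h.py <<'E'
R1=np.array([[-.118,.991,-.067],[.858,.135,.496],[.5,.0015,-.866]])
CT=R1.T@(np.array([.484,-.2335,.121])-np.array([.4908,-.2743,.1938])); CT[1]=0
def hc(): s=state(); return s['position']+s['tool_rot']@CT
def hoopto(C,yaw): R=pose(np.radians(yaw),np.radians(30)); delta(np.array(C)-R@CT,R)
E
python3 - <<'E'
from h import *
print(CT,hc()); hoopto([.455,.181,.25],-2)
E
```

```text
[-0.0005912  0.         0.0837372] [ 0.48443306 -0.23305857  0.28015529]
t 5.15 mm [344.   19.9 234. ] rot [-0.0849 -0.0012  0.1481]
```

```bash
python3 -m crank '[[3,0,2,0,0,0],[14,1,9,-0.003,0,0.006],[34,2,23,-0.008,0,0.015],[59,3.5,40,-0.015,0,0.025],[86,5,58,-0.021,0,0.037],[114,6.6,77,-0.028,0,0.049],[142,8.2,96,-0.035,0,0.061],[170,10,115,-0.042,0,0.073],[198,11.5,134,-0.049,0,0.085],[226,13,154,-0.056,0,0.097],[254,14.7,173,-0.063,-0.001,0.109],[280,16,191,-0.069,-0.001,0.121],[303,17.5,207,-0.075,-0.001,0.13],[322,18.5,219,-0.08,-0.001,0.139],[335,19.4,228,-0.083,-0.001,0.144],[342,20,233,-0.085,-0.001,0.148],[344,20,234,-0.085,-0.001,0.148],[344,20,234,-0.085,-0.001,0.148],[344,20,234,-0.085,-0.001,0.148]]'; python3 - <<'E'
from h import *
st(); print(hc()); c=snap('scene','s4'); w=snap('wrist','w4')
a=cv2.imread('pics/s4.png')[190:460,200:450]; b=cv2.imread('pics/w4.png')[:,80:560]
cv2.imwrite('pics/c4.png',np.hstack([cv2.resize(a,(300,324)),cv2.resize(b,(324,324))]))
cv2.imwrite('pics/c4.png',np.hstack([cv2.resize(a,None,fx=1.6,fy=1.6)[:432],b[:432,:400]]))
E
```

```text
t: 6.73
position: [0.4544, 0.1385, 0.3229]
tool_rot: [[0.031, 0.999, 0.019], [0.866, -0.037, 0.499], [0.499, 0.001, -0.867]]
wrist_force: [-0.6, -0.9, -3.1]
gripper_width: 0.0192
t 6.73 p [0.4544 0.1385 0.3229] F [-0.55 -0.9  -3.12] M [-0.993 -0.104 -0.027] w 0.0192
[0.45602729 0.17978035 0.25007338]
```

View pics/c4.png

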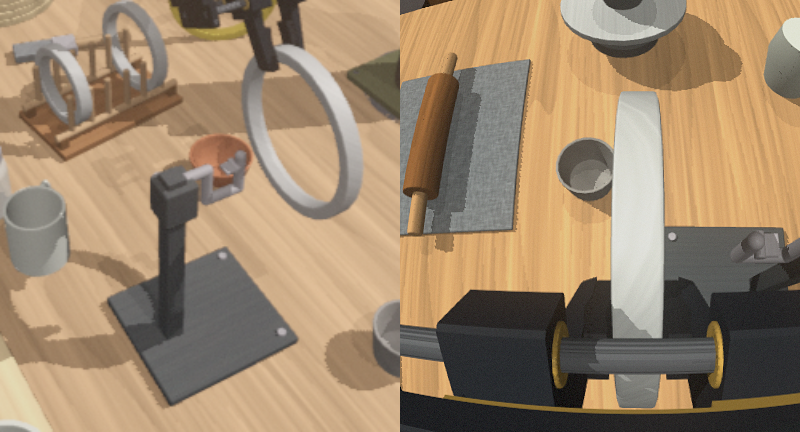

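```bash
python3 - <<'E'
from h import *
t=load('top0');s=load('scene0');w=load('w4')
rs=[ray(t,165+80/3.008,130+174/3),ray(s,265+256/3.008,270+47/3),ray(w,436.5,240,True)]
A=sum(np.eye(3)-np.outer(d,d) for o,d in rs);b=sum((np.eye(3)-np.outer(d,d))@o for o,d in rs);x=np.linalg.solve(A,b);print(x,[np.linalg.norm(np.cross(x-o,d)).round(4) for o,d in rs])
for z in(.245,.25,.255,.26): print(onz(w,436.5,240,z,True))
i=cv2.imread('pics/w4.png')[190:290,400:510]; i2=cv2.imread('pics/scene0.png')[275:325,300:360]
cv2.imwrite('pics/c5.png',np.hstack([cv2.resize(i,(440,400),interpolation=2),cv2.resize(i2,(360,300),interpolation=2)[:400]]) if 0 else np.hstack([cv2.resize(i,(440,400),interpolation=2),np.pad(cv2.resize(i2,(360,300),interpolation=2),((0,100),(0,0),(0,0)))]))
E
```

```text
[0.53103227 0.18255455 0.25185243] [np.float64(0.0009), np.float64(0.0002), np.float64(0.0008)]
[0.53347328 0.18497087 0.245     ]
[0.53170904 0.1837806  0.25      ]
[0.5299448  0.18259033 0.255     ]
[0.52818056 0.18140005 0.26      ]
```

View pics/c5.png

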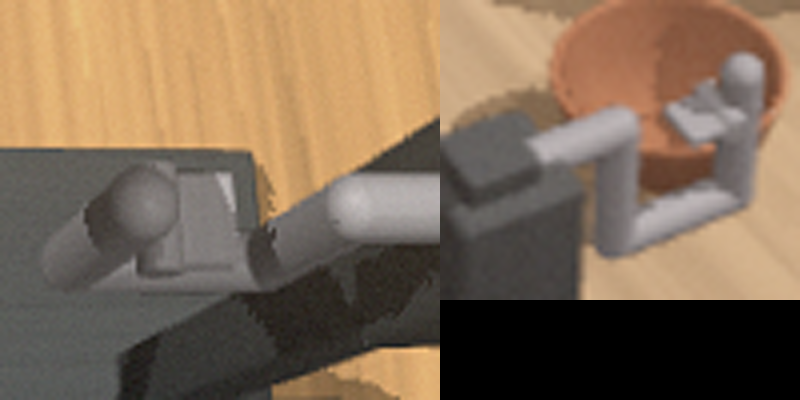

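The view shows tip ball at wrist px (436,240.5), elbow (489,242), keeper level between them; re-triangulating with the scene view.

```bash
python3 - <<'E'
from h import *
s=load('scene0');w=load('w4');t=load('top0')
def tri(rs):
    A=sum(np.eye(3)-np.outer(d,d) for o,d in rs);b=sum((np.eye(3)-np.outer(d,d))@o for o,d in rs);x=np.linalg.solve(A,b);return x.round(4),[np.linalg.norm(np.cross(x-o,d)).round(4) for o,d in rs]
a=tri([ray(s,350.2,287.2),ray(w,436.2,240.5,True)]);b=tri([ray(s,330.,295.3),ray(w,488.7,241.7,True)])
print(a,b,np.linalg.norm(a[0]-b[0]),(a[0]+b[0])/2); print(hc())
hoopto([.551,.182,.25],-2)
E
```

```text
(array([0.5314, 0.1837, 0.2496]), [np.float64(0.0002), np.float64(0.0002)]) (array([0.5696, 0.1817, 0.2487]), [np.float64(0.0004), np.float64(0.0004)]) 0.038262906319306185 [0.5505  0.1827  0.24915]
[0.45624048 0.17956564 0.25008754]
t 6.83 mm [ 5.  94.8  3.2] rot [ 0.0022  0.0009 -0.0016]
```

```bash
python3 -m crank '[[0,3,0,0,0,0],[1,11,1,0,0,0],[1,22,1,0,0,0],[2,34,1,0,0,0],[3,46,2,0,0,0],[4,58,2,0,0,0],[4,70,3,0,0,0],[5,81,3,0,0,0],[5,89,3,0.002,0,-0.001],[5.5,93,3.2,0.002,0.001,-0.002],[5.5,94.3,3.2,0.002,0.001,-0.002],[5.5,94.3,3.2,0.002,0.001,-0.002],[5.5,94.3,3.2,0.002,0.001,-0.002]]'; python3 - <<'E'
from h import *
st(); print(hc()); w=snap('wrist','w5')
i=cv2.imread('pics/w5.png')[100:400,170:470]
cv2.imwrite('pics/c6.png',cv2.resize(i,(600,600)))
hoopto([.5505,.1827,.18],-2);hoopto([.5505,.1827,.165],-2)
E
```

```text
t: 7.92
position: [0.548, 0.1427, 0.3231]
tool_rot: [[0.028, 0.999, 0.016], [0.865, -0.032, 0.5], [0.5, -0.0, -0.866]]
wrist_force: [-0.1, -0.3, -3.0]
gripper_width: 0.0196
t 7.92 p [0.548  0.1427 0.3231] F [-0.06 -0.28 -3.01] M [-0.929 -0.011  0.033] w 0.0196
[0.54926435 0.18405721 0.2503481 ]
t 7.97 mm [-36.3   1.2  60.3] rot [-0.0016 -0.0003  0.0028]
t 7.97 mm [-43.8   1.2  73.3] rot [-0.0016 -0.0003  0.0028]
```

View pics/c6.png

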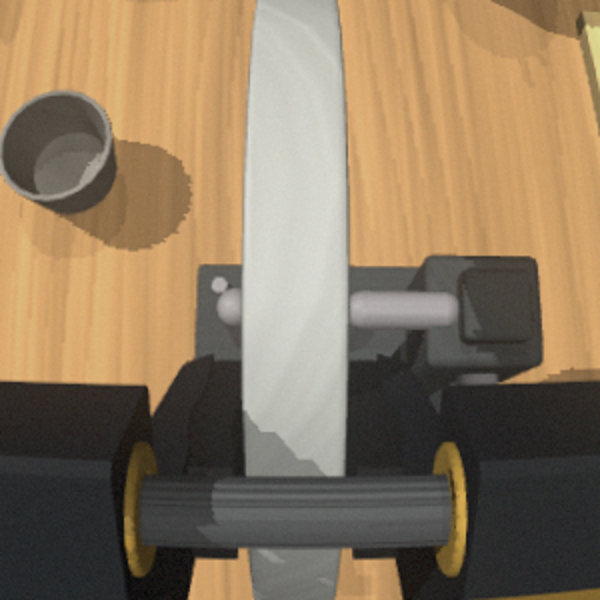

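```bash
python3 -m crank '[[-2,0,3,0,0,0],[-6,0,10,0,0,0],[-12,0.5,20,0,0,0],[-18,0.7,30,0,0,0],[-24,0.7,40,0,0,0],[-30,0.7,50,0,0,0.001],[-34,0.7,57,0,0,0.002],[-36,0.7,60,0,0,0.002],[-36,0.7,60,0,0,0.002],[-36,0.7,60,0,0,0.002],[-36,0.7,60,0,0,0.002]]'; python3 - <<'E'
from h import *
st();st();print(hc()); w=snap('wrist','w6')
i=cv2.imread('pics/w6.png')[100:400,170:470]
for P in([.5314,.1837,.2496],[.5696,.1817,.2487],[.5405,.1827,.275],[.5605,.1827,.275]): print(np.round(proj(w,P,True),1))
j=cv2.imread('pics/scene0.png'); 
k=snap('scene','s6'); k=cv2.imread('pics/s6.png')[250:350,250:400]
cv2.imwrite('pics/c7.png',np.hstack([cv2.resize(i,(400,400)),cv2.resize(k,(400,400*100//150)).copy() if 0 else cv2.resize(k[:, 20:120],(400,400))]))
E
```

```text
t: 8.88
position: [0.5497, 0.1418, 0.254]
tool_rot: [[0.029, 0.999, 0.018], [0.865, -0.034, 0.501], [0.501, 0.001, -0.866]]
wrist_force: [-0.1, -0.1, -2.6]
gripper_width: 0.0194
t 8.88 p [0.5497 0.1418 0.254 ] F [-0.09 -0.12 -2.57] M [-0.946 -0.033  0.008] w 0.0194
t 8.88 p [0.5497 0.1418 0.254 ] F [-0.09 -0.12 -2.57] M [-0.946 -0.033  0.008] w 0.0194
[0.55114113 0.18320099 0.18118145]
[273.6 217.4]
[361.4 219.6]
[290.5 198.2]
[344.9 196.4]
```

View pics/c7.png

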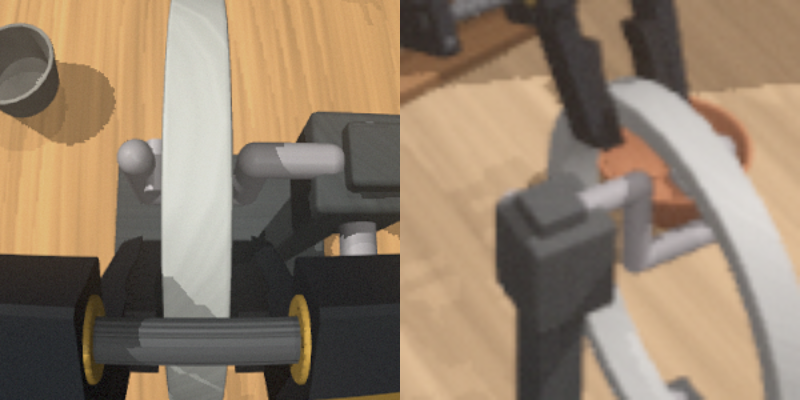

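Rim edges (crop 163–232) sit between tip ball (right edge 155) and elbow (left edge 237): well centred. Lowering into the throat and feeling.

```bash
python3 -m crank '[[-0.5,0,0.9,0,0,0],[-1.5,0,2.6,0,0,0],[-2.5,0,4.3,0,0,0],[-3.5,0,6.1,0,0,0],[-4.5,0,7.8,0,0,0],[-5.5,0,9.5,0,0,0],[-6.5,0,11.3,0,0,0],[-7,0,12.1,0,0,0],[-7,0,12.1,0,0,0],[-7,0,12.1,0,0,0]]'; python3 -c "
from h import *
st();print(hc())"
```

```text
t: 9.82
position: [0.5493, 0.1416, 0.2393]
tool_rot: [[0.03, 0.999, 0.017], [0.865, -0.034, 0.5], [0.501, -0.0, -0.866]]
wrist_force: [0.3, -0.5, -3.0]
gripper_width: 0.0197
t 9.82 p [0.5493 0.1416 0.2393] F [ 0.33 -0.48 -2.98] M [-0.925 -0.066  0.084] w 0.0197
[0.55065838 0.18296732 0.16652041]
```

```bash
for i in 1 2 3; do python3 -m crank '[[-0.5,0,0.9,0,0,0],[-1,0,1.7,0,0,0],[-1,0,1.7,0,0,0],[-1,0,1.7,0,0,0]]' >/dev/null; python3 -c "
from h import *
st();print(hc())"; done
```

```text
t 10.15 p [0.5492 0.1415 0.2374] F [-0.92 -0.4  -3.24] M [-0.917 -0.055  0.082] w 0.0194
[0.55060894 0.18292217 0.16456215]
t 10.48 p [0.5495 0.1417 0.2356] F [-0.61 -0.59 -0.07] M [-0.729 -0.05  -0.008] w 0.0191
[0.55096228 0.18309269 0.16287097]
t 10.82 p [0.5498 0.1417 0.2339] F [ 0.87 -0.69  1.85] M [-0.384 -0.134 -0.077] w 0.0196
[0.55133828 0.18311137 0.16112234]
```

Contact at C z≈0.1635 (saddle ≈0.2155). Continuing to press in small steps, watching the force.

```bash
for i in 1 2 3; do python3 -m crank '[[-0.5,0,0.9,0,0,0],[-1,0,1.7,0,0,0],[-1.5,0,2.6,0,0,0],[-1.5,0,2.6,0,0,0],[-1.5,0,2.6,0,0,0]]' >/dev/null; python3 -c "
from h import *
st();print(hc())"; done
```

```text
t 11.23 p [0.5503 0.1419 0.2311] F [ 1.82 -0.04  5.57] M [ 0.052 -0.393 -0.29 ] w 0.0192
[0.55189493 0.18333016 0.15832987]
t 11.65 p [0.5506 0.1417 0.2279] F [5.23 1.92 3.56] M [ 0.135 -0.781 -0.724] w 0.0196
[0.55221903 0.18316506 0.15509597]
t 12.07 p [0.55   0.1412 0.2242] F [5.9  1.08 2.13] M [-0.09  -0.975 -0.831] w 0.0195
[0.55145983 0.18257182 0.15138205]
```

```bash
for i in 1 2 3; do python3 -m crank '[[-0.5,0,0.9,0,0,0],[-1,0,1.7,0,0,0],[-1.5,0,2.6,0,0,0],[-2,0,3.5,0,0,0],[-2,0,3.5,0,0,0],[-2,0,3.5,0,0,0]]' >/dev/null; python3 -c "
from h import *
st();print(hc())"; done
```

```text
t 12.57 p [0.5495 0.1406 0.2194] F [ 6.   -0.19 -0.51] M [-0.518 -0.98  -0.805] w 0.0193
[0.5509315  0.18188297 0.14660745]
t 13.07 p [0.5495 0.1404 0.2153] F [ 5.23 -0.58 -1.15] M [-0.592 -0.996 -0.806] w 0.0193
[0.55089234 0.18166677 0.14248774]
t 13.57 p [0.5495 0.1404 0.2113] F [ 5.59  0.78 -1.06] M [-0.663 -0.901 -0.827] w 0.0192
[0.55087291 0.1816407  0.13844486]
```

```bash
for i in 1 2 3; do python3 -m crank '[[-0.4,0,0.7,0,0,0],[-0.75,0,1.3,0,0,0],[-0.75,0,1.3,0,0,0],[-0.75,0,1.3,0,0,0]]' >/dev/null; python3 -c "
from h import *
st();print(hc())"; done
```

```text
t 13.9 p [0.5494 0.1404 0.2098] F [ 5.42  0.13 -1.52] M [-0.587 -0.844 -0.784] w 0.0186
[0.55084422 0.1816719  0.13694608]
t 14.23 p [0.546  0.1408 0.2075] F [ 0.06  0.62 -3.69] M [-0.981 -0.024  0.019] w 0.0193
[0.54674989 0.18207618 0.13464609]
t 14.57 p [0.5487 0.1415 0.2075] F [ 0.3  -1.14 -3.31] M [-0.94  -0.09   0.007] w 0.0192
[0.55003903 0.18289822 0.13474853]
```

Side force dropped to zero: the keeper snapped back. Lowering until the saddle carries the hoop.

```bash
for i in 1 2; do python3 -m crank '[[-0.25,0,0.4,0,0,0],[-0.5,0,0.85,0,0,0],[-0.5,0,0.85,0,0,0],[-0.5,0,0.85,0,0,0]]' >/dev/null; python3 -c "
from h import *
st();print(hc())"; done
```

```text
t 14.9 p [0.5492 0.1416 0.207 ] F [-1.41 -0.37 -1.41] M [-0.815  0.045  0.12 ] w 0.0192
[0.5506276  0.18295328 0.1341979 ]
t 15.23 p [0.5493 0.1417 0.2063] F [-1.96 -2.24  3.44] M [-0.396  0.219  0.237] w 0.0191
[0.55070253 0.18308651 0.13348751]
```

```bash
python3 -m crank '[[0,0,0,0,0,0],[0,0,0,0,0,0],[0,0,0,0,0,0],[0,0,0,0,0,0]]' - 4; python3 -m crank '[[0,0,0,0,0,0],[0,0,0,0,0,0],[0,0,0,0,0,0],[0,0,0,0,0,0]]' 25; python3 -m crank '[[0,0,0,0,0,0],[0,0,0,0,0,0],[0,0,0,0,0,0],[0,0,0,0,0,0],[0,0,0,0,0,0],[0,0,0,0,0,0]]' 42;  python3 - <<'E'
from h import *
w=snap('wrist','w8');k=snap('scene','s8')
i=cv2.imread('pics/w8.png')[100:400,170:470]
k=cv2.imread('pics/s8.png')[230:390,270:430]
cv2.imwrite('pics/c8.png',np.hstack([cv2.resize(i,(400,400)),cv2.resize(k,(400,400))]))
E
```

```text
t: 15.57
position: [0.5495, 0.1418, 0.206]
tool_rot: [[0.029, 0.999, 0.017], [0.865, -0.034, 0.501], [0.501, 0.0, -0.866]]
wrist_force: [-0.6, -0.2, 1.7]
gripper_width: 0.0201
t: 15.9
position: [0.5493, 0.1416, 0.2058]
tool_rot: [[0.03, 0.999, 0.017], [0.865, -0.034, 0.5], [0.501, -0.0, -0.866]]
wrist_force: [-0.2, 0.1, 0.1]
gripper_width: 0.0256
t: 16.4
position: [0.5493, 0.1416, 0.2059]
tool_rot: [[0.03, 0.999, 0.017], [0.865, -0.034, 0.5], [0.501, -0.0, -0.866]]
wrist_force: [0.3, -1.0, 0.2]
gripper_width: 0.0423
```

View pics/c8.png

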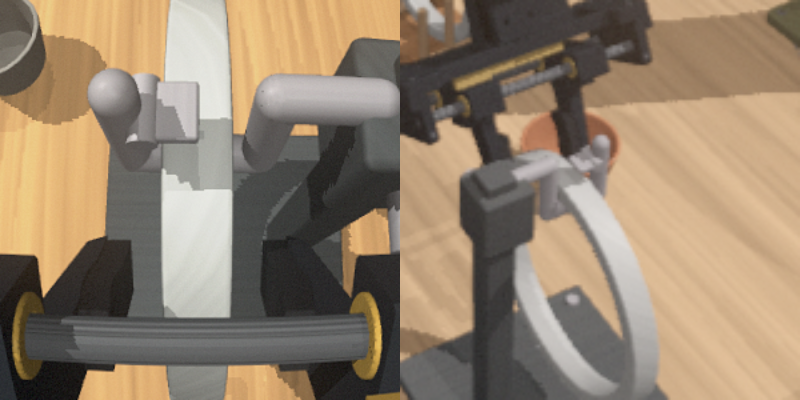

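The keeper tongue (crop 180,110) lies level over the rim, the rim is in the throat. Backing out along the fingers.

```bash
python3 -m crank '[[0,0,-3,0,0,0],[0,0,-9,0,0,0],[0,0,-18,0,0,0],[0,0,-29,0,0,0],[0,0,-42,0,0,0],[0,0,-56,0,0,0],[0,0,-70,0,0,0],[0,0,-84,0,0,0],[0,0,-98,0,0,0],[0,0,-110,0,0,0],[0,0,-120,0,0,0],[0,0,-127,0,0,0],[0,0,-130,0,0,0],[0,0,-130,0,0,0],[0,0,-130,0,0,0],[0,0,-130,0,0,0],[0,0,-130,0,0,0],[0,0,-130,0,0,0],[0,0,-130,0,0,0]]'; python3 - <<'E'
from h import *
st();w=snap('wrist','w9')
A=snap('scene','s9')['frame'];B=[snap('scene','s9b')['frame'] for _ in range(4)][-1]
d=np.abs(A.astype(int)-B.astype(int)).max(2)[250:420,280:420];print('motion px',(d>40).sum())
i=cv2.imread('pics/w9.png')[60:360,170:470]
k=cv2.imread('pics/s9.png')[170:430,190:450]
cv2.imwrite('pics/c9.png',np.hstack([cv2.resize(i,(400,400)),cv2.resize(k,(400,400))]))
E
```

```text
t: 18.08
position: [0.5469, 0.0767, 0.3181]
tool_rot: [[0.029, 0.999, 0.016], [0.865, -0.034, 0.5], [0.501, -0.001, -0.866]]
wrist_force: [0.4, -0.3, -0.0]
gripper_width: 0.0422
t 18.08 p [0.5469 0.0767 0.3181] F [ 0.35 -0.31 -0.03] M [-0.456 -0.04  -0.016] w 0.0422
motion px 0
```

View pics/c9.png

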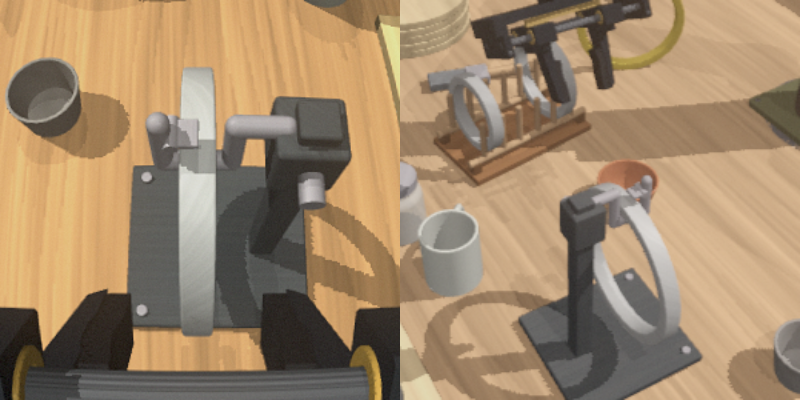

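The hoop hangs still on the hook with the keeper closed over the rim, and the gripper is clear. Settling briefly, then handing in.

```bash
python3 -m crank '[[0,0,-10,0,0,0],[0,0,-20,0,0,0],[0,0,-20,0,0,0],[0,0,-20,0,0,0],[0,0,-20,0,0,0],[0,0,-20,0,0,0],[0,0,-20,0,0,0],[0,0,-20,0,0,0]]' >/dev/null; python3 -c "
from h import *
from workcell import job_done
st();print(job_done())"
```

```text
t 19.05 p [0.5465 0.0667 0.3354] F [ 0.26 -0.77 -1.08] M [-0.525 -0.102 -0.004] w 0.0417
the job is handed in; nothing more can be done
None
```

The big hoop is hanging fully home on the J-hook with the keeper closed over its rim, and I handed the job in at about 19 s of the 64 s allowed.

- **Grasp and approach:** I gripped the rim 30° off the crown, lifted the hoop clear of the rack and brought it to the hook so the tip passed through the ring. Then I lowered it into the throat.
- **Feeling for the hook:** the rim first touched the keeper with the hoop centre at about 0.1635 m, which puts the saddle at about 0.215 m.
- **Force on the hook:** I pressed down in small steps. The readings between steps suggest no more than about 10 N on the hook, but I did not record the force continuously.
- **Keeper and seating:** the side force of about 5 N from the keeper dropped to zero when it snapped shut. The saddle then took the load, with the hoop centre at about 0.134 m.

**Last checks:**
- The wrist picture shows the tongue level above the rim.
- Scene pictures taken about 0.2 s apart show no movement of the hoop.
- The other two hoops are still in the rack. The mug and bowl show no sign of being disturbed, but I did not compare the pottery positions by measurement.
- The gripper is open and well clear, with the wrist force near zero.

No check failed or disagreed. My camera estimate of the saddle height (0.212 m) was about 3 mm below the height I felt.

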